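Uncover the swivel vise and set it to its mark

ROBOT

A 6-joint arm with a two-finger parallel gripper is mounted at the origin on the work surface. World frame = base frame: x ahead of the robot, y to its left, z up, the work surface at z = 0. Lengths are in m, angles in rad, forces in N, time in s.
With the tool pointing down it reaches from about 0.35 to 0.875 m from the base axis. Payload 4.2 kg.
Tool frame: the origin (TCP) lies at the very end of the fingers, on their centre line; the grasp point (between the pads) lies 19 mm behind it (robot.grip_depth is the z of the grasp point in the tool frame, in m); z points along the fingers, y is the direction in which the jaws open and shut (so a half turn about z gives the same grasp; the last joint's range is limited). The gripper opens to 85 mm and grips with 20 to 120 N. Pads are 22 mm wide; open, the fingers measure 114 mm over their backs; the gripper's body (76 mm by 85 mm) begins 54 mm behind the grasp point. The pads swing forward as they close: fully open they stand 13 mm farther back than shut.
Start: joints at [-1.014, 0.385, 0.008, 0, -1.194, -0.259], TCP at [0.183, -0.597, 0.231] pointing down, gripper open.
Joint ranges: [-3.14, 3.14], [-1.21, 2.06], [-1.07, 1.41], [-3.16, 2.05], [-2.99, -0.16], [-3.1, 3.1]. Speed limits (rad/s): [2.79, 2.79, 3.14, 3.14, 3.14, 3.14].

INTERFACE

Orientations are given as a rotation vector (axis times angle).
In Python, from rig import robot gives the robot as it stands. The module is installed in compiled form; this text tells all that it offers.
- The arm moves only by the tool send_rows, never from a script. Its argument "rows" is a list of rows, each a list of 7 numbers: the turn, a rotation vector about the tool's x, y, z each as a share of 90 degrees, from -1 to 1, then the shift along the tool's x, y, z each as a share of 0.25 m, from -1 to 1, then the opening, from 0 (shut) to 1 (fully open). In form: [[wx, wy, wz, dx, dy, dz, gripper], ...]. A call has 1 to 5 rows; each row is the pose to reach, as a shift and turn from the pose commanded when the call began, along the tool's axes at that moment; what a row does not reach only later rows make up. A row lasts 1/8 s, in which the tool goes at most 62.5 mm and 10.7 degrees, less where a joint would pass 70% of its speed; a pose out of reach is approached as far as the arm can. A call with a number of a shift or a turn outside -1 to 1 is refused whole. A call with a gripper value outside its range is refused whole. The fingers move at their own pace and stop on an object; the grip force is fixed at half the most. Time passes only in rows, so rows that repeat a pose let the fingers close. It gives the time, the measured TCP pose, the force and the opening at its end, in the units of the state.
- robot.get_state(): the state, without advancing time (a new reading comes with each control period).
- robot.get_image(name): name is "side" or "top" or "wrist"; returns the picture (420x560x3 uint8, blue, green, red); there is no depth.
- robot.calibration(name): a dict with "camera_matrix" (3x3 intrinsics, pixels), "R" (3x3) and "t" (3): a world point X has camera coordinates R X + t. Camera axes: x right, y down, z forward; pixel columns grow to the right and rows downward; lengths in m; the calibration is good to about 2 mm. The wrist camera is an equidistant fisheye: a pixel r from the principal point sees the ray r / f radians off the axis. A picture is of the moment at which its call begins: read the wrist's pose just before it. calibration takes no time and is no camera call; for the wrist camera it gives the pose at the moment of the call.
- robot.close_job(): hands the job in, once; it reports no verdict.
The state is a dict: "time": time; "q": joint angles; "qd": joint speeds; "tau": joint torques, N m; "eef_pos": TCP position; "tool_rot": TCP orientation; "wrist_force": force on the tool from outside, world axes, zero at the start; "moment": the same for the moment, N m; "finger_gap": finger opening in m.
Only numpy, scipy, OpenCV 4.12 (cv2) and the standard library are available. Lean on these libraries where they do the work, as an engineer would, in place of code of your own. Each camera call takes 0.05 s, during which the arm holds its last target. There are 200 camera calls.

TASK

First lift the metal hood straight up off the vise jaws by its handle, leaving the white liner cap that is nested inside it sitting on the jaws, and stand the hood upright, handle up, wholly on the square porcelain tile without dropping it. Then turn the vise round on its swivel base until its pointer points squarely at the tab on the fixed base, with the liner still seated on the jaws. Let go and leave everything else on the shelf where it is.

Things in the scene. Friction and masses are not known exactly. Their poses are not given: they have to be found in the camera images.
- vise: Turning head of a dark cast-iron bench vise; origin on its vertical swivel axis at shelf height, z up. Closed jaws over the axis (x +-26, y +-34, top z 115 mm), 50 mm wide neck (top z 60 mm) to the anvil towards +x; towards -x the screw with a crosswise 110 mm tommy bar (x -134, z 50 mm). Stiff swivel, about 0.6 N m, turns either way up to 2.8 rad from the start and stays where left.
- anvil (a point): Centre of the top of the vise's anvil block, 90 mm along the vise's +x from the swivel axis, 90 mm above the shelf. Block 50 mm long (vise x), 44 mm wide (vise y), flat upright sides from z 60 to 90 mm. To turn the vise, grip it from above across the 44 mm and follow the arc about the swivel axis (about 7 N), or push it.
- pointer (a point): Tip of the vise's pointer, a bright steel pointed (diamond-shaped, 28 mm) lug on the turning head's round disc, pointing along the vise's own +y; the tip lies 85 mm from the swivel axis, 24 mm above the shelf. It turns with the vise.
- tab (a point): Set position on the fixed round base (172 mm across, centred on the swivel axis): where the pointer's tip belongs, 85 mm from the axis, 24 mm high, just inside the base's only tab, a bright steel block 14 mm wide, 30 mm long radially, 26 mm high (the 3 bolt ears are low, dark, round). At the start it lies 0.55 to 1.25 rad counter-clockwise (from above) of the pointer.
- liner: White plastic liner cap, an upside-down open box 62 x 78 mm (vise x, y), 34 mm high, wall 4 mm, about 60 g, loose, slipped over the closed jaws (1 mm clearance) and resting on their tops; its top is then 119 mm above the shelf. Origin at the centre of its lower rim (85 mm above the shelf when seated), z up. Hidden under the hood at the start.
- hood: Aluminium dust hood, an upside-down open box 74 x 90 mm (own x, y), 53.5 mm high, wall 3.5 mm, bar handle on top; 94.5 mm high in all, about 250 g, loose. At first over the liner on the jaws, axes as the vise's, 2.5 mm clearance to the liner, lower rim 69 mm above the shelf; 60 mm up it is clear of liner and jaws. Origin at the centre of its lower rim, z up.
- hood_grip (a point): Centre of the cross bar of the hood's handle, 86.5 mm above the hood's lower rim. The bar runs along the hood's y, 64 mm long, 12 mm thick (hood x), 16 mm high, held by two posts; its underside is 25 mm above the hood's top plate. Grip it from above across its 12 mm.
- tile: Large square cherry-red porcelain tile lying flat and firmly bedded on the shelf, 180 x 180 mm, 10 mm thick; origin at the centre of its underside on the shelf, axes along its edges. Here the hood is to stand.
- pebble: Bystander: frosted glass pebble, 62 mm across, 26 mm high, origin at the centre of its underside.
- ruler: Bystander: aluminium ruler block, 200 x 40 x 20 mm (own x, y, z), origin at the centre of its underside.
- nipper: Bystander: tile nipper with yellow plastic handles, about 150 mm long (own x), 20 mm high, lying flat, origin under its pivot.
- saucer: Bystander: round terracotta saucer, 120 mm across, 18 mm high, origin at the centre of its underside.
- jar: Bystander: closed glass jar, 72 mm across, 105 mm high, origin at the centre of its underside.
- cup: Bystander: white ceramic cup, 76 mm across, 95 mm high, origin at the centre of its underside.

How it is judged:
On the way, in this order (a step that is already met when the one before it is completed fails the run):
1. The hood is lifted clear of the jaws while the liner stays seated on them (z of hood in the frame of vise above 0.125 m and z of liner in the frame of vise between 0.081 and 0.089 m and angle between liner's own z axis and vertical below 0.08 rad), for 0.05 s.
2. The hood stands upright on the tile, let go (x of hood in the frame of tile between -0.05 and 0.05 m and y of hood in the frame of tile between -0.05 and 0.05 m and z of hood in the frame of tile between 0.006 and 0.014 m and angle between hood's own z axis and vertical below 0.08 rad and linear speed of hood below 0.02 m/s and contact force between the fingers and hood below 0.1 N), for 0.2 s.
3. The vise is turned so that its pointer points at the tab (horizontal distance between pointer and tab below 0.007 m), for 0.2 s.
At the end, for the whole second after the job is handed in: Vise still, pointer tip within 7 mm (half the tab's width) of its set position; liner seated on the jaws (height within 4 mm, tilt under 0.08 rad); hood released, still, upright (tilt under 0.08 rad) on the tile, its centre within 50 mm of the tile's centre along each tile axis (all of step 2 and z of liner in the frame of vise between 0.081 and 0.089 m and angle between liner's own z axis and vertical below 0.08 rad and horizontal distance between pointer and tab below 0.007 m and angular speed of vise below 0.05 rad/s); the robot touches nothing.
It fails at once if The liner is dragged up off the jaws by more than 10 mm (z of liner in the frame of vise above 0.095 m).
It fails at once if The hood is dropped: it falls faster than 0.5 m/s with no finger on it (linear speed of hood above 0.5 m/s and contact force between the fingers and hood below 0.05 N).
It fails at once if A bystander is shifted by more than 20 mm (distance of any of pebble, ruler, nipper, saucer, jar, cup from where it was at the start of the episode above 0.02 m).
It also fails if it takes over 64 s, if anything falls off the work surface, if the arm or the gripper's body presses on something with over 40 N, if the wrist force passes 120 N, or if a joint passes its speed limit or range.

## Working session

There is one attempt and no reset: what is moved stays moved. The work goes in short steps, Python scripts to look and compute and a tool call to move; the robot and the scene stay as the last step left them, time stands still between calls to the robot, and variables do not carry over. Pictures are saved under pics/ and viewed, about 8 in all and at most 12, crops included, and the job is handed in when it is done.

Besides the shell and the picture viewer there is one more tool, called after "Call:" as name(argument=value, ...) on one line, values as JSON. send_rows: Moves the arm, as the interface text tells. Its arguments: {"type":"object","properties":{"rows":{"type":"array","items":{"type":"array","items":{"type":"number","minimum":-1,"maximum":1}}}},"required":["rows"]}

```bash
mkdir -p pics
cat > h.py <<'E'
import numpy as np, cv2
from scipy.spatial.transform import Rotation as Ro
from rig import robot
def cal(n):
    c=robot.calibration(n); return np.array(c["camera_matrix"]),np.array(c["R"]),np.array(c["t"])
def plane(n,uv,z,c=None):
    K,R,t=c or cal(n); uv=np.atleast_2d(uv).astype(float)
    d=np.c_[(uv[:,0]-K[0,2])/K[0,0],(uv[:,1]-K[1,2])/K[1,1]]
    if n=="wrist":
        r=np.linalg.norm(d,axis=1)+1e-12; d=np.c_[d*(np.sin(r)/r)[:,None],np.cos(r)]
    else: d=np.c_[d,np.ones(len(d))]
    w=d@R; o=-R.T@t
    return o+w*((z-o[2])/w[:,2])[:,None]
def tool(p):  # world TCP target -> dx,dy,dz shares
    s=robot.get_state(); R=Ro.from_rotvec(s["tool_rot"])
    return R.inv().apply(np.array(p)-s["eef_pos"])/0.25
E
python3 - <<'E'
from h import *
for n in("top","side"): 
    im=robot.get_image(n); cv2.imwrite(f"pics/{n}0.png",im)
    K,R,t=cal(n); print(n,K[0,0],-R.T@t,R[2])
s=robot.get_state();print(s["eef_pos"],s["tool_rot"],s["time"],robot.grip_depth)
E
```

```text
top 507.1636247240065 [0.26131128 0.01293632 1.62459551] [ 0.21532926 -0.00803364 -0.97650846]
side 394.8635727156299 [0.17143653 0.923592   0.75497277] [ 0.3326126  -0.77812525 -0.53281325]
[ 0.18323697 -0.59700468  0.23033012] [ 4.65760926e-01 -3.10643124e+00 -3.03889275e-03] 0.1 -0.0187
```

View pics/top0.png

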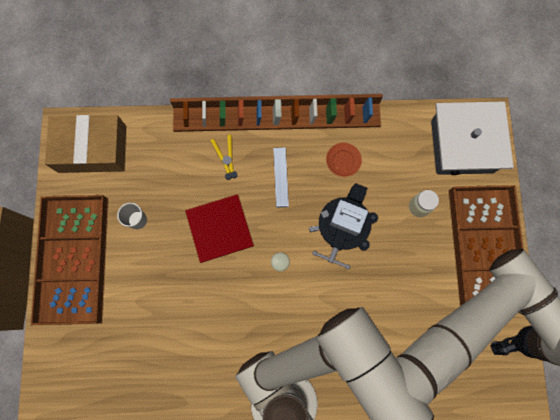

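View pics/side0.png

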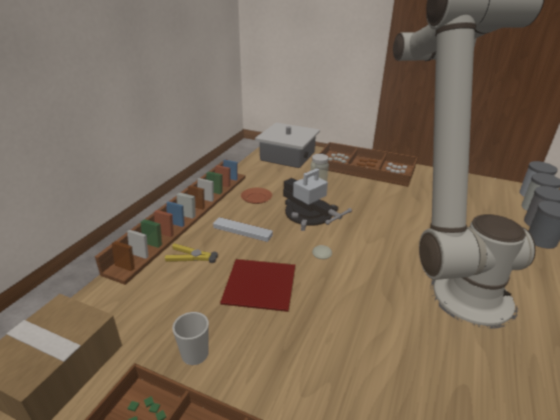

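Run:
```python
from h import *
im=cv2.imread("pics/top0.png")
cv2.imwrite("pics/c0.png",cv2.resize(im[172:276,295:395],None,fx=5.6,fy=5.6,interpolation=cv2.INTER_CUBIC))
hsv=cv2.cvtColor(im,cv2.COLOR_BGR2HSV)
m=((hsv[...,1]>180)&((hsv[...,0]<6)|(hsv[...,0]>174))).astype(np.uint8); m[:, :170]=0;m[:,270:]=0;m[:180]=0
c=max(cv2.findContours(m,0,2)[0],key=cv2.contourArea)
b=cv2.boxPoints(cv2.minAreaRect(c)); P=plane("top",b,0.01); print(P,P.mean(0))
print("handle etc",plane("top",[[345,222],[350,215]],0.15),plane("top",[[280,261],[133,216],[426,203],[281,177],[281,146],[281,207],[344,160],[228,160]],0.02))
```

```text
[[0.59972579 0.30932779 0.01      ]
 [0.65067465 0.13594093 0.01      ]
 [0.47823873 0.08559488 0.01      ]
 [0.42966564 0.2555394  0.01      ]] [0.5395762  0.19660075 0.01      ]
handle etc [[ 0.52360758 -0.192553    0.15      ]
 [ 0.5442927  -0.20847703  0.15      ]] [[ 0.42665027  0.00132898  0.02      ]
 [ 0.58276923  0.4707353   0.02      ]
 [ 0.60290371 -0.47661129  0.02      ]
 [ 0.70138434 -0.00882073  0.02      ]
 [ 0.80800525 -0.01153297  0.02      ]
 [ 0.60093606 -0.00626552  0.02      ]
 [ 0.75455432 -0.21830856  0.02      ]
 [ 0.76364128  0.1645765   0.02      ]]
```

View pics/c0.png

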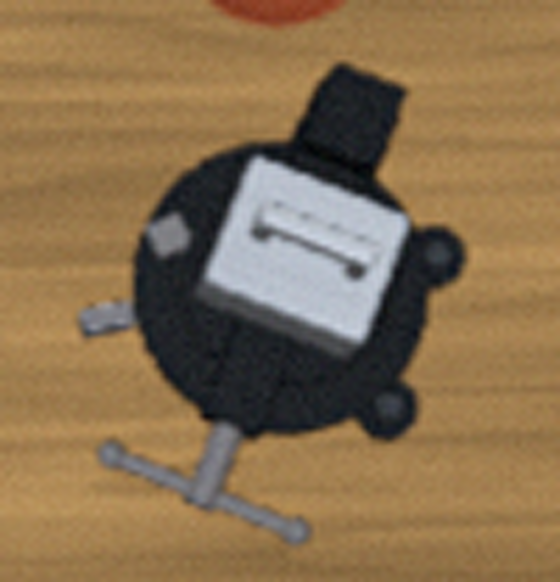

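Run:
```python
from h import *
f=lambda u,z: plane("top",np.array(u)/5.6+[295-.4,172-.4],z)
ax=f([[282,287]],.022)[0]
bar=f([[258,207],[378,250],[318,230]],.1625); 
hood=f([[258,156],[410,213],[362,345],[203,290]],.1225)
an=f([[343,64],[407,92]],.09)
tab=f([[80,322],[132,314],[107,318]],.026); pt=f([[169,235],[148,232],[190,240]],.024)
tb=f([[110,453],[298,532],[204,494]],.05)
a=lambda v: np.arctan2(v[1],v[0])
print("ax",ax,"bar",bar,a(bar[0]-bar[1])-np.pi/2,"\nhood",hood.mean(0),a(hood[0]-hood[1])-np.pi/2,a(hood[3]-hood[2])-np.pi/2,a(hood[1]-hood[2]),"\nanvil",an.mean(0),a(an.mean(0)-ax))
print("tab",tab,a(tab[2]-ax),"ptr",pt,a(pt[0]-ax),"tommy",tb,a(tb[0]-tb[1])-np.pi/2,a(ax-tb[2]))
```

```text
ax [ 0.5436117  -0.21010687  0.022     ] bar [[ 0.56184679 -0.18017394  0.1625    ]
 [ 0.53732542 -0.24193098  0.1625    ]
 [ 0.548764   -0.21105753  0.1625    ]] -0.37797107255217277 
hood [ 0.54545355 -0.21129149  0.1225    ] -0.39446503298560387 -0.36413180130193434 -0.3999073221824056 
anvil [ 0.6486192 -0.2587264  0.09     ] -0.43362028434643685
tab [[ 0.52545029 -0.09334191  0.026     ]
 [ 0.52935131 -0.12316859  0.026     ]
 [ 0.52738639 -0.10882038  0.026     ]] 1.7296390255859313 ptr [[ 0.57512584 -0.14649208  0.024     ]
 [ 0.57717198 -0.13450124  0.024     ]
 [ 0.57191093 -0.15842446  0.024     ]] 1.1108433016736772 tommy [[ 0.44740658 -0.10567135  0.05      ]
 [ 0.40115498 -0.20782234  0.05      ]
 [ 0.42338364 -0.15685633  0.05      ]] -0.42516072355383727 -0.41694452921363456
```

```bash
cat >> h.py <<'E'
def yaw():  # world angle of tool y
    y=Ro.from_rotvec(robot.get_state()["tool_rot"]).as_matrix()[:,1]; return np.arctan2(y[1],y[0])
def go(p,yw=None):
    s=robot.get_state(); r=None
    if yw is not None:
        x=np.array([-np.sin(yw),np.cos(yw),0]); y=np.array([np.cos(yw),np.sin(yw),0])
        x=np.cross(y,[0,0,-1]); M=np.c_[x,y,[0,0,-1]]
        r=(Ro.from_rotvec(s["tool_rot"]).inv()*Ro.from_matrix(M)).as_rotvec()/(np.pi/2)
    print("turn",None if r is None else r.round(4),"shift",tool(p).round(4),"| at",s["eef_pos"].round(4),"yaw",round(yaw(),4),"F",np.round(s["wrist_force"],1),"gap",round(s["finger_gap"],4),"t",s["time"])
E
python3 - <<'E'
from h import *
go([.35,-.40,.28],2.742); go([.547,-.211,.28],2.742)
E
```

```text
turn [ 1.200e-03  5.000e-04 -5.561e-01] shift [-0.8688  0.5581 -0.1977] | at [ 0.1832 -0.597   0.2303] yaw 1.8684 F [-0.1  0.2  0.7] gap 0.0854 t 0.1
turn [ 1.200e-03  5.000e-04 -5.561e-01] shift [-1.8439  1.0498 -0.1969] | at [ 0.1832 -0.597   0.2303] yaw 1.8684 F [-0.1  0.2  0.7] gap 0.0854 t 0.1
```

Call:
send_rows(rows=[[0,0,-0.1,-0.2,0.13,-0.1,1],[0.001,0,-0.22,-0.4,0.26,-0.2,1],[0.001,0,-0.33,-0.6,0.39,-0.2,0.6],[0.001,0,-0.44,-0.8,0.52,-0.2,0.5],[0.001,0,-0.556,-0.95,0.6,-0.2,0.45]])

```text
time: 0.72
eef_pos: [0.3674, -0.3822, 0.2813]
tool_rot: [-1.746, 2.611, -0.002]
wrist_force: [-0.6, 0.1, -0.1]
finger_gap: 0.0383
```

Run:
```python
from h import *
go([.547,-.211,.28],2.742)
```

```text
turn [-0.0008 -0.0001  0.0047] shift [-0.9072 -0.4021  0.0054] | at [ 0.3674 -0.3822  0.2813] yaw 2.7494 F [-0.6  0.1 -0.1] gap 0.0383 t 0.725
```

Call:
send_rows(rows=[[0,0,0.002,-0.2,-0.09,0,0.4],[0,0,0.004,-0.42,-0.186,0,0.4],[0,0,0.004,-0.64,-0.284,0,0.4],[0,0,0.004,-0.85,-0.377,0,0.4],[0,0,0.004,-0.907,-0.402,0,0.4]])

```text
time: 1.35
eef_pos: [0.5489, -0.2122, 0.2802]
tool_rot: [1.732, -2.62, 0.0]
wrist_force: [-0.9, -0.0, 0.0]
finger_gap: 0.0344
```

Run:
```python
from h import *
c=cal("wrist"); im=robot.get_image("wrist"); cv2.imwrite("pics/w0.png",im); np.savez("w0.npz",K=c[0],R=c[1],t=c[2])
print(c[0][0,0],-c[1].T@c[2],c[1][2]); go([.547,-.211,.28],2.742)
```

```text
325.19226210127806 [ 0.52111946 -0.27935661  0.42208716] [ 0.11032496  0.26012658 -0.95925104]
turn [-0.0001 -0.0004 -0.002 ] shift [-0.0011  0.01    0.0006] | at [ 0.5492 -0.2122  0.2802] yaw 2.7389 F [0.9 0.2 0.8] gap 0.0341 t 1.4
```

View pics/w0.png

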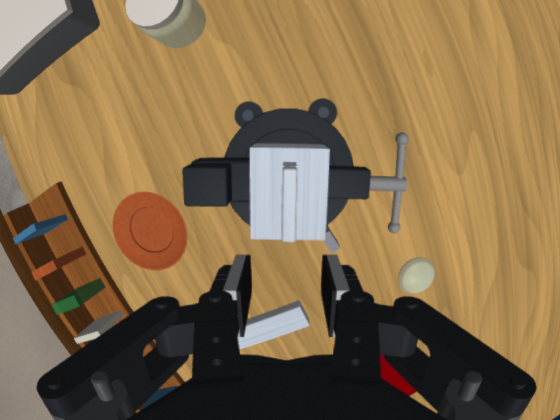

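Run:
```python
from h import *
d=np.load("w0.npz"); c=(d["K"],d["R"],d["t"])
b=plane("wrist",[[289.5,168],[289,241]],.1635,c); print(b,b.mean(0),np.arctan2(*(b[1]-b[0])[1::-1])+np.pi/2)
h=plane("wrist",[[250,147],[329,147],[328,241],[249,241]],.1225,c); print(h,h.mean(0),[np.arctan2(*v[1::-1]) for v in (h[0]-h[1],h[2]-h[1],h[3]-h[0])])
print(plane("wrist",[[203,163],[203,205]],.09,c),plane("wrist",[[402,138],[394,228]],.05,c))
```

```text
[[ 0.53376525 -0.24208158  0.1635    ]
 [ 0.55855686 -0.18462702  0.1635    ]] [ 0.54616105 -0.2133543   0.1635    ] 2.7342298679524113
[[ 0.56148744 -0.26875798  0.1225    ]
 [ 0.49438511 -0.24022528  0.1225    ]
 [ 0.52887212 -0.15420482  0.1225    ]
 [ 0.60106447 -0.18508698  0.1225    ]] [ 0.54645228 -0.21206876  0.1225    ] [np.float64(-0.4020500294115974), np.float64(1.1895002259284273), np.float64(1.1289748165694216)]
[[ 0.61822769 -0.27291318  0.09      ]
 [ 0.63863658 -0.23196872  0.09      ]] [[ 0.4014761  -0.20872526  0.05      ]
 [ 0.44701484 -0.10593751  0.05      ]]
```

Call:
send_rows(rows=[[0,0,-0.001,0.004,0.011,0.15,0.4],[0,0,-0.001,0.004,0.011,0.3,0.4],[0,0,-0.001,0.004,0.011,0.45,0.4],[0,0,-0.001,0.004,0.011,0.55,0.4],[0,0,-0.001,0.004,0.011,0.569,0.4]])

```text
time: 2.02
eef_pos: [0.5423, -0.2154, 0.1372]
tool_rot: [1.726, -2.621, -0.002]
wrist_force: [-0.5, -0.4, 0.1]
finger_gap: 0.0342
```

Run:
```python
from h import *
go([.5462,-.2122,.138],2.738)
c=cal("wrist"); im=robot.get_image("wrist"); cv2.imwrite("pics/w1.png",im)
```

```text
turn [ 0.002  -0.0011 -0.0015] shift [-0.0178 -0.0092 -0.0032] | at [ 0.5423 -0.2154  0.1372] yaw 2.7356 F [-0.5 -0.4  0.1] gap 0.0342 t 2.025
```

View pics/w1.png

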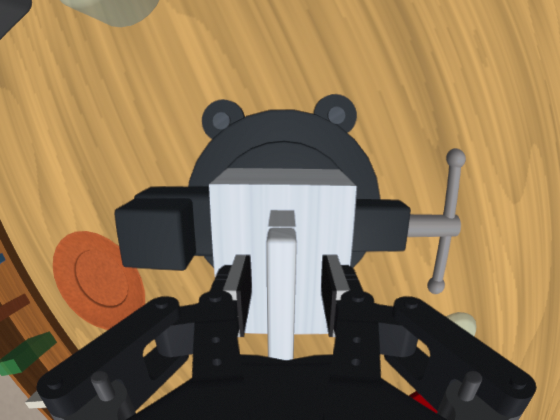

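Call:
send_rows(rows=[[0,0,0,-0.018,-0.009,-0.002,0.4],[0,0,0,-0.018,-0.009,-0.002,0.2],[0,0,0,-0.018,-0.009,-0.002,0],[0,0,0,-0.018,-0.009,-0.002,0],[0,0,0,-0.018,-0.009,-0.002,0]])

```text
time: 2.7
eef_pos: [0.549, -0.2114, 0.141]
tool_rot: [-1.73, 2.62, -0.005]
wrist_force: [-1.5, 1.4, 6.0]
finger_gap: 0.0107
```

Run:
```python
from h import *
go([.5462,-.2122,.21],2.738); s=robot.get_state(); print(s["moment"])
```

```text
turn [-0.0024 -0.0002 -0.0001] shift [ 0.0075  0.0081 -0.2761] | at [ 0.549  -0.2114  0.141 ] yaw 2.7378 F [-1.5  1.4  6. ] gap 0.0107 t 2.7
[ 0.36643815  0.27649456 -0.03236077]
```

Call:
send_rows(rows=[[0,0,0,0,0,-0.01,0],[0,0,0,0,0,-0.02,0]])

```text
time: 2.95
eef_pos: [0.5475, -0.2111, 0.1437]
tool_rot: [1.729, -2.622, -0.0]
wrist_force: [-1.3, -0.5, -2.5]
finger_gap: 0.0109
```

Run:
```python
from h import *
go([.5462,-.2122,.21],2.738); s=robot.get_state(); print(s["moment"])
```

```text
turn [ 0.0005 -0.0005 -0.0007] shift [ 0.0063  0.0034 -0.2653] | at [ 0.5475 -0.2111  0.1437] yaw 2.7369 F [-1.3 -0.5 -2.5] gap 0.0109 t 2.95
[ 0.06353015 -0.00624949  0.01560615]
```

Call:
send_rows(rows=[[0,0,0,0,0,-0.04,0],[0,0,0,0,0,-0.08,0],[0,0,0,0,0,-0.12,0],[0,0,0,0,0,-0.16,0],[0,0,0,0,0,-0.2,0]])

```text
time: 3.58
eef_pos: [0.5483, -0.2113, 0.1954]
tool_rot: [-1.73, 2.622, -0.003]
wrist_force: [0.3, -0.1, -2.4]
finger_gap: 0.011
```

Call:
send_rows(rows=[[0,0,0,0,0,-0.05,0],[0,0,0,0,0,-0.1,0],[0,0,0,0,0,-0.15,0],[0,0,0,0,0,-0.16,0]])

```text
time: 4.08
eef_pos: [0.5488, -0.2113, 0.236]
tool_rot: [-1.729, 2.621, -0.005]
wrist_force: [0.6, 0.6, -3.1]
finger_gap: 0.0103
```

Run:
```python
from h import *
im=robot.get_image("side"); cv2.imwrite("pics/s1.png",cv2.resize(im[130:290,200:400],None,fx=4,fy=3.75)[:600])
go([.545,-.0,.25]); go([.54,.1966,.25],2.86)
```

```text
turn None shift [-0.7713  0.3452 -0.0591] | at [ 0.5485 -0.2113  0.2355] yaw 2.7372 F [-1.2 -0.3 -2. ] gap 0.0107 t 4.125
turn [-0.0018 -0.0002 -0.0781] shift [-1.4865  0.673  -0.0602] | at [ 0.5485 -0.2113  0.2355] yaw 2.7372 F [-1.2 -0.3 -2. ] gap 0.0107 t 4.125
```

View pics/s1.png

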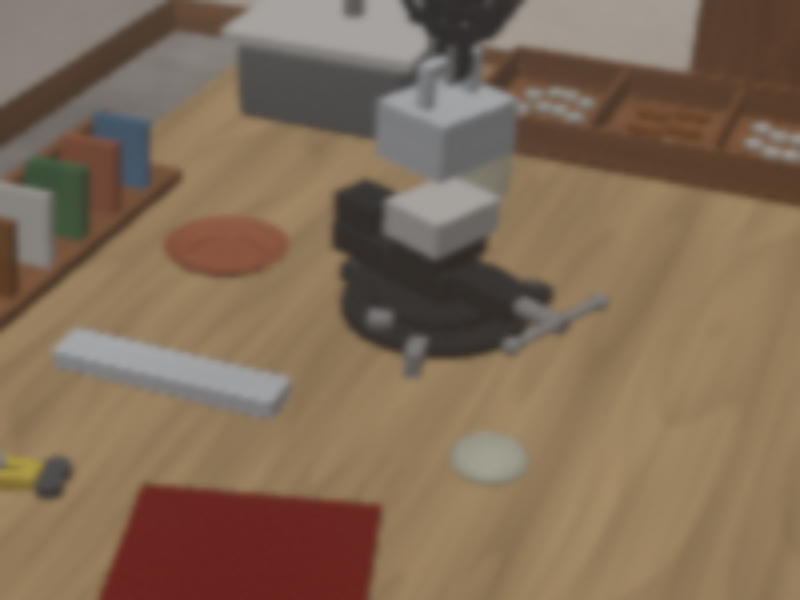

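Call:
send_rows(rows=[[0,0,0,-0.1,0.045,-0.02,0],[0,0,0,-0.28,0.127,-0.04,0],[0,0,0,-0.48,0.217,-0.06,0],[0,0,0,-0.68,0.308,-0.06,0],[0,0,0,-0.88,0.398,-0.06,0]])

```text
time: 4.75
eef_pos: [0.5427, 0.0318, 0.2489]
tool_rot: [1.73, -2.622, 0.002]
wrist_force: [1.4, -0.4, -1.9]
finger_gap: 0.0107
```

Call:
send_rows(rows=[[0,0,0,-0.2,0.09,0,0],[0,0,0,-0.38,0.172,0,0],[0,0,0,-0.52,0.235,0,0],[0,0,0,-0.6,0.273,0,0],[0,0,0,-0.606,0.275,0,0]])

```text
time: 5.38
eef_pos: [0.5394, 0.1974, 0.2485]
tool_rot: [1.732, -2.62, 0.002]
wrist_force: [-0.0, 0.3, -2.5]
finger_gap: 0.0104
```

Call:
send_rows(rows=[[0,0,0,0,0,0,0],[0,0,0,0,0,0,0]])

```text
time: 5.62
eef_pos: [0.5397, 0.1954, 0.2491]
tool_rot: [1.728, -2.623, 0.002]
wrist_force: [-0.0, 0.1, -2.1]
finger_gap: 0.0106
```

Run:
```python
from h import *
go([.54,.1966,.09])
```

```text
turn None shift [-0.0055  0.0016  0.6366] | at [0.5397 0.1954 0.2491] yaw 2.7358 F [-0.   0.1 -2.1] gap 0.0106 t 5.625
```

Call:
send_rows(rows=[[0,0,0,0,0,0.12,0],[0,0,0,0,0,0.27,0],[0,0,0,0,0,0.42,0],[0,0,0,0,0,0.56,0],[0,0,0,0,0,0.616,0]])

```text
time: 6.25
eef_pos: [0.539, 0.1948, 0.0932]
tool_rot: [1.726, -2.621, 0.002]
wrist_force: [0.2, -0.2, -3.1]
finger_gap: 0.0109
```

Call:
send_rows(rows=[[0,0,0,0,0,0.01,0],[0,0,0,0,0,0.02,0],[0,0,0,0,0,0.03,0],[0,0,0,0,0,0.03,0]])

```text
time: 6.75
eef_pos: [0.54, 0.1965, 0.0882]
tool_rot: [-1.73, 2.621, -0.002]
wrist_force: [0.2, -0.2, -2.8]
finger_gap: 0.011
```

Run:
```python
from h import *
go([.54,.1966,.081])
im=robot.get_image("side"); cv2.imwrite("pics/s2.png",cv2.resize(im[190:320,190:350],None,fx=4,fy=4))
```

```text
turn None shift [-0.0003  0.0003  0.0286] | at [0.54   0.1965 0.0882] yaw 2.7374 F [ 0.2 -0.2 -2.8] gap 0.011 t 6.75
```

View pics/s2.png

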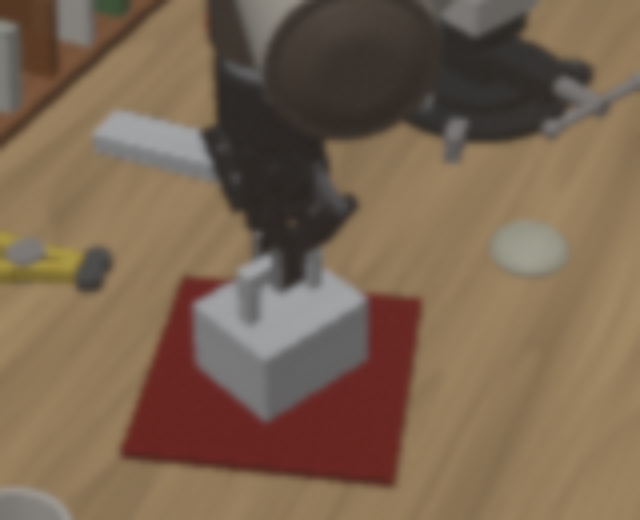

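Hood is centred over the tile and just above it. I'll lower in small steps until the force shows contact.

Call:
send_rows(rows=[[0,0,0,0,0,0.008,0],[0,0,0,0,0,0.016,0],[0,0,0,0,0,0.016,0]])

```text
time: 7.18
eef_pos: [0.5397, 0.1962, 0.0833]
tool_rot: [1.73, -2.622, 0.002]
wrist_force: [0.9, 0.9, -1.8]
finger_gap: 0.0103
```

Call:
send_rows(rows=[[0,0,0,0,0,0.006,0],[0,0,0,0,0,0.012,0],[0,0,0,0,0,0.012,0]])

```text
time: 7.55
eef_pos: [0.54, 0.1964, 0.082]
tool_rot: [-1.73, 2.621, -0.003]
wrist_force: [-3.3, -0.6, 5.3]
finger_gap: 0.0108
```

Contact. Opening gently, to a partial gap, then rising.

Call:
send_rows(rows=[[0,0,0,0,0,0,0.2],[0,0,0,0,0,0,0.4],[0,0,0,0,0,0,0.45],[0,0,0,0,0,0,0.45],[0,0,0,0,0,0,0.45]])

```text
time: 8.18
eef_pos: [0.5399, 0.1963, 0.0805]
tool_rot: [-1.73, 2.622, -0.002]
wrist_force: [-0.3, 0.4, -0.1]
finger_gap: 0.0384
```

Call:
send_rows(rows=[[0,0,0,0,0,-0.05,0.45],[0,0,0,0,0,-0.15,0.45],[0,0,0,0,0,-0.3,0.45],[0,0,0,0,0,-0.5,0.6],[0,0,0,0,0,-0.6,0.8]])

```text
time: 8.8
eef_pos: [0.5407, 0.197, 0.235]
tool_rot: [-1.727, 2.617, -0.003]
wrist_force: [-0.4, 0.3, 0.0]
finger_gap: 0.0673
```

Run:
```python
from h import *
# above anvil: vise yaw -0.404, axis .545,-.2115
a=np.array([.5455,-.2115]); y=-.404; p=a+.09*np.array([np.cos(y),np.sin(y)]); print(p)
go([*p,.23],y+np.pi/2); go([*p,.23],y-np.pi/2); print(robot.get_state()["q"])
```

```text
[ 0.62825464 -0.24687895]
turn [-6.0000e-04  4.7000e-03  1.0001e+00] shift [ 1.4951 -1.0195  0.019 ] | at [0.5407 0.197  0.235 ] yaw 2.7377 F [-0.4  0.3  0. ] gap 0.0673 t 8.8
turn [-4.700e-03 -6.000e-04 -9.999e-01] shift [ 1.4951 -1.0195  0.019 ] | at [0.5407 0.197  0.235 ] yaw 2.7377 F [-0.4  0.3  0. ] gap 0.0673 t 8.8
[ 0.63200678  0.29479903 -0.11708748  0.00263053 -1.15273286 -1.03695599]
```

Call:
send_rows(rows=[[0,0,-0.1,0.15,-0.1,0,0.9],[0,0,-0.21,0.33,-0.225,0,1],[0,0,-0.32,0.52,-0.355,0,1],[0,0,-0.43,0.7,-0.48,0,1],[0,0,-0.54,0.88,-0.6,0,1]])

```text
time: 9.43
eef_pos: [0.5913, -0.0666, 0.2322]
tool_rot: [-2.661, 1.67, -0.005]
wrist_force: [0.5, 0.7, -0.0]
finger_gap: 0.0851
```

Run:
```python
from h import *
go([.628,-.247,.23],-.404-np.pi/2)
```

```text
turn [-0.0007 -0.0018 -0.4564] shift [0.7136 0.1818 0.0101] | at [ 0.5913 -0.0666  0.2322] yaw -2.6917 F [ 0.5  0.7 -0. ] gap 0.0851 t 9.425
```

Call:
send_rows(rows=[[0,0,-0.1,0.18,0.045,0,1],[0,0,-0.21,0.38,0.097,0,1],[0,0,-0.32,0.57,0.145,0,1],[0,0,-0.43,0.69,0.176,0,1],[0,0,-0.456,0.7,0.178,0.01,1]])

```text
time: 10.05
eef_pos: [0.626, -0.2445, 0.2292]
tool_rot: [3.074, -0.642, 0.003]
wrist_force: [-0.1, 0.4, -0.5]
finger_gap: 0.0852
```

Call:
send_rows(rows=[[0,0,0,0,0,0,1],[0,0,0,0,0,0,1]])

```text
time: 10.3
eef_pos: [0.626, -0.2416, 0.2293]
tool_rot: [3.075, -0.641, 0.003]
wrist_force: [-0.8, -0.1, 0.4]
finger_gap: 0.0852
```

Run:
```python
from h import *
c=cal("wrist"); im=robot.get_image("wrist"); cv2.imwrite("pics/w2.png",im); np.savez("w2.npz",K=c[0],R=c[1],t=c[2])
go([.628,-.247,.23],-.404-np.pi/2)
im=robot.get_image("top"); cv2.imwrite("pics/top1.png",im)
```

```text
turn [ 0.0003 -0.0013 -0.0041] shift [ 0.016   0.0173 -0.0027] | at [ 0.6261 -0.2414  0.2293] yaw -1.9812 F [-0.3  0.5  0.2] gap 0.0853 t 10.35
```

View pics/w2.png

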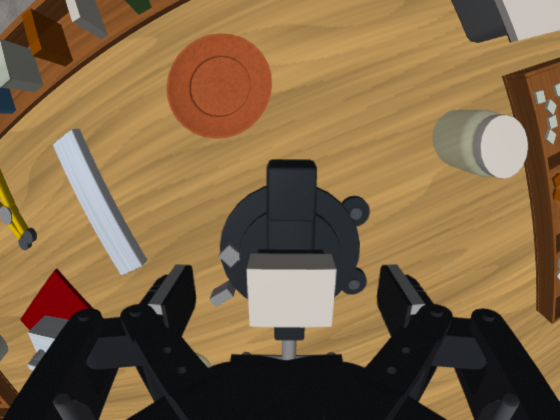

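Run:
```python
from h import *
im=cv2.imread("pics/w2.png")[150:335,200:375]; im=cv2.convertScaleAbs(im,alpha=1.8,beta=20)
cv2.imwrite("pics/c2.png",cv2.resize(im,None,fx=3.2,fy=3.2,interpolation=cv2.INTER_CUBIC))
```

```text
(no output)
```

View pics/c2.png

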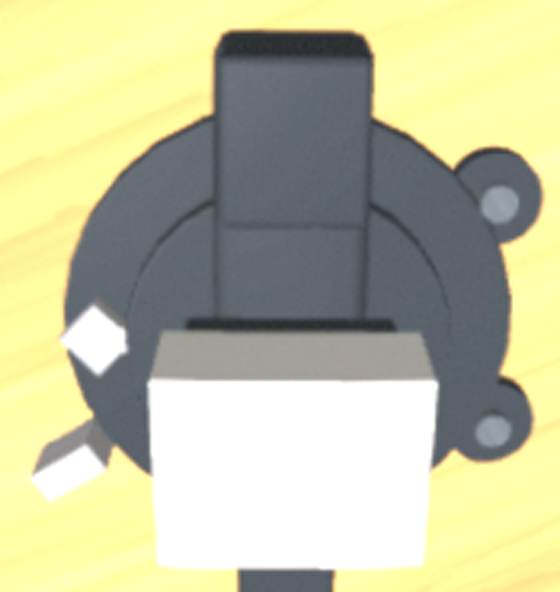

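Run:
```python
from h import *
d=np.load("w2.npz"); c=(d["K"],d["R"],d["t"])
f=lambda u,z: plane("wrist",(np.array(u)+.5)/3.2+[200-.5,150-.5],z,c)[:,:2]
a=lambda v: round(np.arctan2(v[1],v[0]),3)
an=f([[218,58],[372,58],[365,224],[222,224]],.09)
li=f([[150,380],[438,380],[424,566],[159,566]],.119)
pt=f([[95,303],[62,340],[98,374],[128,340]],.024)
tb=f([[32,470],[85,445],[108,467],[48,500]],.026)
A=an.mean(0);L=li.mean(0)
print("anvil",A,a(an[0]-an[1])-1.571,np.linalg.norm(an[0]-an[1]),"liner",L,a(li[0]-li[1])-1.571,a(li[3]-li[2])-1.571,"A-L",a(A-L),np.linalg.norm(A-L))
print("ptr",pt,a(pt.mean(0)-L)-1.571,"\ntab",tb,tb.mean(0),a(tb.mean(0)-L)-1.571)
for ang in [(tb[0]+tb[3]-tb[1]-tb[2])]: print("tabdir",a(ang)-1.571, np.linalg.norm(ang)/2)
# base ellipse check
e=f([[64,300],[511,300],[215,115],[80,380],[490,380],[460,175],[100,215]],.012); 
x=np.linalg.lstsq(np.c_[2*e,np.ones(len(e))],(e**2).sum(1),rcond=None)[0]; print("circ",x[:2],np.sqrt(x[2]+x[:2]@x[:2]))
```

```text
anvil [ 0.62967911 -0.24951883] -0.4099999999999999 0.04206560483163155 liner [ 0.54703804 -0.21309733] -0.4139999999999999 -0.41700000000000004 A-L -0.415 0.09031097557903876
ptr [[ 0.58924791 -0.15459387]
 [ 0.58088786 -0.13630449]
 [ 0.56321761 -0.14246156]
 [ 0.5713257  -0.15923748]] -0.42199999999999993 
tab [[ 0.53642806 -0.09895549]
 [ 0.53871997 -0.12427082]
 [ 0.52653975 -0.12802257]
 [ 0.52168254 -0.09807363]] [ 0.53084258 -0.11233063] 0.15900000000000003
tabdir 0.1280000000000001 0.027862386503330148
circ [ 0.54906879 -0.21402518] 0.08376259038953682
```

Run:
```python
from h import *
go([.6295,-.2495,.12],-.415-np.pi/2); go([.6295,-.2495,.066],-.415-np.pi/2)
```

```text
turn [ 0.0003 -0.0013  0.0031] shift [0.0245 0.0242 0.4372] | at [ 0.6261 -0.2414  0.2293] yaw -1.9809 F [ 0.  -0.8 -0.6] gap 0.0853 t 10.4
turn [ 0.0003 -0.0013  0.0031] shift [0.024  0.0241 0.6532] | at [ 0.6261 -0.2414  0.2293] yaw -1.9809 F [ 0.  -0.8 -0.6] gap 0.0853 t 10.4
```

Call:
send_rows(rows=[[0,0,0.003,0.024,0.024,0.1,1],[0,0,0.003,0.024,0.024,0.25,1],[0,0,0.003,0.024,0.024,0.4,1],[0,0,0.003,0.024,0.024,0.54,1],[0,0,0.003,0.024,0.024,0.64,1]])

```text
time: 11.02
eef_pos: [0.6288, -0.2493, 0.0672]
tool_rot: [3.073, -0.647, -0.001]
wrist_force: [0.5, 0.2, 0.7]
finger_gap: 0.0855
```

Call:
send_rows(rows=[[0,0,0,0,0,0.013,1],[0,0,0,0,0,0.013,1]])

```text
time: 11.28
eef_pos: [0.63, -0.2499, 0.0664]
tool_rot: [3.073, -0.646, 0.004]
wrist_force: [0.8, -0.1, 0.5]
finger_gap: 0.0853
```

Run:
```python
from h import *
go([.6295,-.2495,.067],-.415-np.pi/2)
```

```text
turn [ 0.0004 -0.0018  0.0002] shift [-0.0026 -0.0008 -0.0022] | at [ 0.63   -0.2499  0.0664] yaw -1.9854 F [ 0.8 -0.1  0.5] gap 0.0853 t 11.275
```

Call:
send_rows(rows=[[0,0,0,0,0,0,0.6],[0,0,0,0,0,0,0.3],[0,0,0,0,0,0,0.2],[0,0,0,0,0,0,0.2],[0,0,0,0,0,0,0.2]])

```text
time: 11.9
eef_pos: [0.6301, -0.2498, 0.067]
tool_rot: [3.073, -0.649, 0.006]
wrist_force: [-0.6, 3.1, 5.8]
finger_gap: 0.0433
```

Run:
```python
from h import *
s=robot.get_state(); print(s["eef_pos"],s["wrist_force"],s["finger_gap"])
# arc rows: tool frame; axis is r along tool direction from tcp
R=Ro.from_rotvec(s["tool_rot"]); p=np.array(s["eef_pos"]); a=np.array([.547,-.213,p[2]])
for k in range(1,16):
    th=.04*k; q=a+Ro.from_rotvec([0,0,th]).apply(p-a)
    print(round(-th/(np.pi/2),4),(R.inv().apply(q-p)/.25)[:2].round(4), q.round(3))
```

```text
[ 0.63013294 -0.24978967  0.06698214] [-0.63756806  3.14995614  5.75667476] 0.04329637366442548
-0.0255 [-0.0003 -0.0145] [ 0.632 -0.246  0.067]
-0.0509 [-0.0011 -0.0291] [ 0.633 -0.243  0.067]
-0.0764 [-0.0026 -0.0435] [ 0.634 -0.24   0.067]
-0.1019 [-0.0046 -0.0579] [ 0.635 -0.236  0.067]
-0.1273 [-0.0072 -0.0722] [ 0.636 -0.233  0.067]
-0.1528 [-0.0104 -0.0864] [ 0.636 -0.229  0.067]
-0.1783 [-0.0141 -0.1005] [ 0.637 -0.225  0.067]
-0.2037 [-0.0184 -0.1144] [ 0.637 -0.222  0.067]
-0.2292 [-0.0232 -0.1281] [ 0.638 -0.218  0.067]
-0.2546 [-0.0286 -0.1416] [ 0.638 -0.215  0.067]
-0.2801 [-0.0346 -0.1549] [ 0.638 -0.211  0.067]
-0.3056 [-0.041  -0.1679] [ 0.638 -0.207  0.067]
-0.331 [-0.048  -0.1807] [ 0.637 -0.204  0.067]
-0.3565 [-0.0554 -0.1932] [ 0.637 -0.2    0.067]
-0.382 [-0.0634 -0.2054] [ 0.636 -0.196  0.067]
```

Call:
send_rows(rows=[[0,0,-0.0255,-0.0003,-0.0145,0,0.2],[0,0,-0.0509,-0.0011,-0.0291,0,0.2],[0,0,-0.0764,-0.0026,-0.0435,0,0.2],[0,0,-0.1019,-0.0046,-0.0579,0,0.2],[0,0,-0.1273,-0.0072,-0.0722,0,0.2]])

```text
time: 12.52
eef_pos: [0.636, -0.2327, 0.067]
tool_rot: [3.123, -0.34, 0.007]
wrist_force: [-0.5, 1.5, 5.9]
finger_gap: 0.0428
```

Call:
send_rows(rows=[[0,0,-0.0255,-0.0003,-0.0145,0,0.2],[0,0,-0.0509,-0.0011,-0.0291,0,0.2],[0,0,-0.0764,-0.0026,-0.0435,0,0.2],[0,0,-0.1019,-0.0046,-0.0579,0,0.2],[0,0,-0.1273,-0.0072,-0.0722,0,0.2]])

```text
time: 13.15
eef_pos: [0.6384, -0.2145, 0.067]
tool_rot: [3.141, -0.026, 0.008]
wrist_force: [-0.1, 2.2, 5.3]
finger_gap: 0.0431
```

Run:
```python
from h import *
go([.6375,-.2,.067],.16-np.pi/2); s=robot.get_state(); p=s["eef_pos"]; print(np.arctan2(p[1]+.213,p[0]-.547))
```

```text
turn [ 0.0007 -0.0031 -0.1126] shift [-0.0044 -0.058  -0.0001] | at [ 0.6384 -0.2145  0.067 ] yaw -1.5876 F [-0.1  2.2  5.3] gap 0.0431 t 13.15
-0.016660776486881284
```

Call:
send_rows(rows=[[0,0,-0.0255,-0.0003,-0.0145,0,0.2],[0,0,-0.0509,-0.0011,-0.0291,0,0.2],[0,0,-0.0764,-0.0026,-0.0435,0,0.2],[0,0,-0.1019,-0.0046,-0.0579,0,0.2],[0,0,-0.1146,-0.0058,-0.065,0,0.2]])

```text
time: 13.78
eef_pos: [0.6374, -0.1981, 0.067]
tool_rot: [3.13, 0.255, 0.008]
wrist_force: [0.8, 2.3, 4.7]
finger_gap: 0.0429
```

Call:
send_rows(rows=[[0,0,0,0,0,0,0.2],[0,0,0,0,0,0,0.2],[0,0,0,0,0,0,0.8],[0,0,0,0,0,0,1],[0,0,0,0,0,0,1]])

```text
time: 14.4
eef_pos: [0.6354, -0.1987, 0.065]
tool_rot: [3.13, 0.258, -0.0]
wrist_force: [-0.8, 0.1, 0.5]
finger_gap: 0.0858
```

Call:
send_rows(rows=[[0,0,0,0,0,-0.1,1],[0,0,0,0,0,-0.3,1],[0,0,0,0,0,-0.5,1],[0,0,0,0,0,-0.65,1],[0,0,0,0,0,-0.65,1]])

```text
time: 15.02
eef_pos: [0.6373, -0.1988, 0.2323]
tool_rot: [3.127, 0.259, 0.014]
wrist_force: [0.3, -0.3, -1.2]
finger_gap: 0.0853
```

Run:
```python
from h import *
go([.6375,-.2,.067],.16-np.pi/2)
c=cal("wrist"); im=robot.get_image("wrist"); cv2.imwrite("pics/w3.png",im); np.savez("w3.npz",K=c[0],R=c[1],t=c[2])
im=im[150:335,190:365]; im=cv2.convertScaleAbs(im,alpha=1.4,beta=20)
cv2.imwrite("pics/c3.png",cv2.resize(im,None,fx=3.2,fy=3.2,interpolation=cv2.INTER_CUBIC))
```

```text
turn [ 0.0026 -0.0054  0.0032] shift [-0.0055  0.002   0.661 ] | at [ 0.6373 -0.1988  0.2323] yaw -1.4059 F [ 0.3 -0.3 -1.2] gap 0.0853 t 15.025
```

View pics/c3.png

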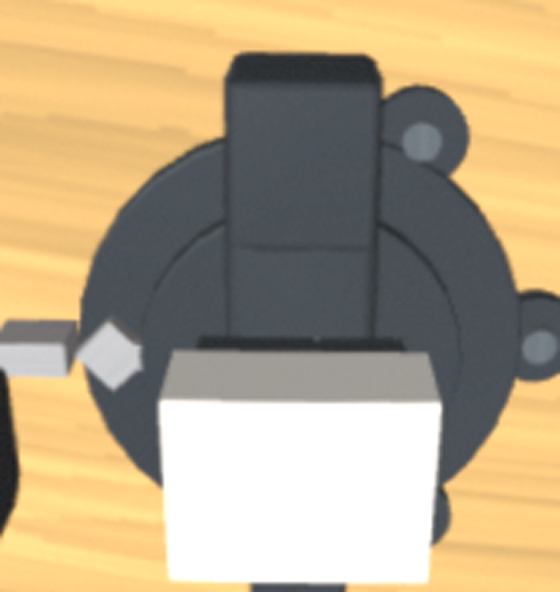

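Run:
```python
from h import *
d=np.load("w3.npz"); c=(d["K"],d["R"],d["t"])
f=lambda u,z: plane("wrist",(np.array(u)+.5)/3.2+[190-.5,150-.5],z,c)[:,:2]
a=lambda v: round(np.arctan2(v[1],v[0])-1.571,3)
L=f([[160,401],[441,403],[428,581],[170,579]],.119).mean(0)
an=f([[228,80],[378,82],[372,246],[230,246]],.09).mean(0)
tip=f([[77,354]],.024)[0]; dia=f([[108,317],[142,353],[110,391],[77,354]],.024).mean(0)
tb=f([[0,341],[72,345],[67,377],[0,374]],.026)
print("L",L,"yaw",a(an-L)+1.571,"tip",tip,a(tip-L),a(dia-L),"tab end",tb[1:3].mean(0),a(tb[1:3].mean(0)-L),"tab all",a(tb.mean(0)-L),tb)
```

```text
L [ 0.54722362 -0.21267858] yaw 0.15500000000000003 tip [ 0.53504978 -0.12964775] 0.145 0.139 tab end [ 0.53254506 -0.12734337] 0.17 tab all 0.166 [[ 0.53574239 -0.09992479]
 [ 0.53937207 -0.12778381]
 [ 0.52571805 -0.12690293]
 [ 0.52183757 -0.10063801]]
```

Run:
```python
from h import *
im=robot.get_image("side"); t=robot.get_image("top")
o=np.hstack([cv2.resize(im[140:320,190:380],(420,398)),cv2.resize(t[180:275,180:270],(377,398))]); cv2.imwrite("pics/f.png",o)
```

```text
(no output)
```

View pics/f.png

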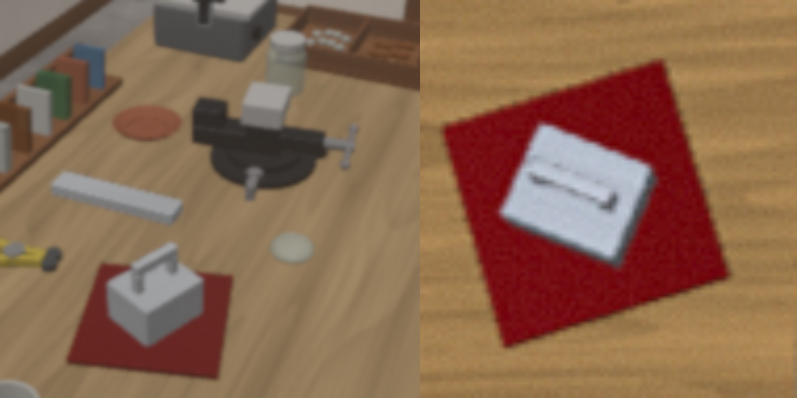

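Hood stands upright mid-tile, liner is seated, pointer is at the tab, and the arm is clear. Handing in.

```bash
python3 -c "
from rig import robot; print(robot.close_job())"
```

```text
the job is handed in; nothing more can be done
None
```

I finished the task and handed it in at about 15 s of robot time, against the 64 s limit. The hand-in gives no verdict, so the results below are my own checks.

- **Hood:** I lifted it straight up by its handle and lowered it onto the tile until the force sensor showed contact. I then let go. The last side and top pictures show it upright near the middle of the tile.
- **Liner:** It stayed on the jaws. The side view with the hood raised and the close wrist view after turning both show it seated and level.
- **Vise:** I gripped the anvil and turned the vise about 0.57 rad counter-clockwise. The last close view puts the pointer 0.01 to 0.03 rad short of the tab, about 2 mm against the 7 mm allowed.
- **Surroundings:** The bystanders visible in the final side view look unmoved. I did not measure their positions, and the cup only partly shows in that view. The gripper was open about 0.23 m above the shelf, clear of everything.

No check failed. My estimates of the tab direction from different views differed by about 0.02 rad, well within what the 7 mm allows.

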